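# Stop the plant stand rocking with its two levelling screws

## Robot

A 6-joint arm with a two-finger parallel gripper is mounted at the origin on the work surface. World frame = base frame: x ahead of the robot, y to its left, z up, the work surface at z = 0. Lengths are in m, angles in rad, forces in N, time in s.
With the tool pointing down it reaches from about 0.3 to 0.75 m from the base axis. Payload 8.5 kg.
Tool frame: the origin (TCP) lies midway between the tips of the shut fingers; the grasp point (between the pads) lies 19 mm behind it (grip_point_offset is the z of the grasp point in the tool frame, in m); z points along the fingers, y is the direction in which the jaws open and shut (so a half turn about z gives the same grasp; the last joint's range is limited). The gripper opens to 88 mm and grips with 3 to 60 N. Pads are 18 mm wide; open, the fingers measure 123 mm over their backs; the gripper's body (75 mm by 187 mm) begins 45 mm behind the grasp point.
Start: joints at [-1.339, 0.381, 1.297, -0, 1.464, -0.215], TCP at [0.238, -0.496, 0.239] pointing down, gripper open.
Joint ranges: [-3.11, 3.11], [-0.89, 2.33], [0.22, 2.48], [-1.42, 4.56], [0.17, 2.85], [-2.88, 2.88]. Speed limits (rad/s): [2.39, 2.39, 3.14, 3.14, 3.14, 3.14].

## Interface

Orientations are given as a 3x3 rotation matrix whose columns are the frame's x, y, z axes.
In Python, from workcell import * gives the robot as it stands.
- The arm moves only by the shell command python3 -m pendant 'ROWS' [OPENING]. ROWS is JSON, a list of rows, each an object of numbers: "dx", "dy", "dz": the shift along the tool's x, y, z in units of 60 mm (1.0 is 60 mm); "ax", "ay", "az": the turn, a rotation vector about the tool's x, y, z in units of 10 degrees (1.0 is 10 degrees). In form: [{"dx": .., "dy": .., "dz": .., "ax": .., "ay": .., "az": ..}, ...]. A call has 1 to 12 rows; each row is the pose to reach, as a shift and turn from the pose commanded when the call began, along the tool's axes at that moment; what a row does not reach only later rows make up. A row lasts 1/8 s, in which the tool goes at most 62.5 mm and 10.7 degrees, less where a joint would pass 70% of its speed; a pose out of reach is approached as far as the arm can. A call with a gripper value outside its range is refused whole. OPENING is the gripper command: -1 is fully open, 1 is shut, values between are in proportion, set as the call begins (- or left out, the last holds). The fingers move at their own pace and stop on an object; the grip force is fixed at half the most. Time passes only in rows, so rows that repeat a pose let the fingers close. It gives the time, the measured TCP pose, the force and the opening at its end, in the units of the state.
- state(): the state, without advancing time (a new reading comes with each control period).
- read_camera(name): name is "scene" or "top" or "wrist"; returns (picture, depth): 384x512x3 uint8, red, green, blue; 384x512 float32, m along the optical axis (not along the pixel's ray), 0 where there is no reading.
- get_calibration(name): a dict with "fx", "fy", "cx", "cy" (pixels), "R" (3x3) and "t" (3): a world point X has camera coordinates R X + t. Camera axes: x right, y down, z forward; pixel columns grow to the right and rows downward; lengths in m; the calibration is good to about 2 mm. A picture is of the moment at which its call begins: read the wrist's pose just before it. get_calibration takes no time and is no camera call; for the wrist camera it gives the pose at the moment of the call.
- finish_job(): hands the job in, once; it reports no verdict.
The state is a dict: "t": time; "q": joint angles; "joint_vel": joint speeds; "joint_torque": joint torques, N m; "tool_pos": TCP position; "ee_rot": TCP orientation; "contact_force": force on the tool from outside, world axes, zero at the start; "moment": the same for the moment, N m; "width": finger opening in m.
Only numpy, scipy, OpenCV 4.12 (cv2) and the standard library are available. Lean on these libraries where they do the work, as an engineer would, in place of code of your own. Each camera call takes 0.05 s, during which the arm holds its last target.

## Task

The plant stand rocks because the feet of its two levelling screws hang just clear of their pads. Turn both orange knobs clockwise until both screw feet carry a gentle share of the weight and the stand stands firmly on all five feet, none of them lifted. Do not overtighten or press hard on the stand, leave it where it stands without dragging or tipping it, and leave the things around it alone.

Things in the scene. Friction and masses are not known exactly. Their poses are not given: they have to be found in the camera images.
- stand: black steel plant stand, 3.2 kg, loose, potted succulent fixed on its deck (200 x 240 mm; leaves up to 170 mm high). Origin: its centre, level with the undersides of the three plain feet, 5 mm above the table (cork pads). x to the rear, y left, z up. Crossbar with the knobs: x -100 mm, towards the robot, 330 mm long, top at 32 mm. Pushing down over 11 N on a knob whose foot hangs rocks it
- knob_l_grip (a point): centre of the left orange knurled thumb knob's grip, on its upright turning axis, at (-100, 130, 60) mm in the stand's frame. Round, 42 mm across (45 over the ribs), 32 mm tall: underside 20 mm below this point, top 12 mm above; crossbar top 28 mm below. The knob keeps its height while turned
- knob_r_grip (a point): centre of the right orange knurled thumb knob's grip, on its upright turning axis, at (-100, -130, 60) mm in the stand's frame. Round, 42 mm across (45 over the ribs), 32 mm tall: underside 20 mm below this point, top 12 mm above; crossbar top 28 mm below. The knob keeps its height while turned
- knob_l (a joint): turn of the left knob in rad, 0 at the start, growing as it is turned clockwise seen from above, stop at 7; clockwise drives that foot down 1.4 mm per rad, counter-clockwise draws it up. Stiff (about 0.06 N m), so it stays where it is left
- knob_r (a joint): turn of the right knob in rad, 0 at the start, growing as it is turned clockwise seen from above, stop at 7; clockwise drives that foot down 1.4 mm per rad, counter-clockwise draws it up. Stiff (about 0.06 N m), so it stays where it is left
- foot_l: rubber foot of the left levelling screw, 26 mm across, below the left knob; origin: centre of its underside. At first hangs 1 to 4 mm (unmeasured, each side differs) above its cork pad. Once it bears, each mm more adds about 7 N if the stand is free, and pushes a hand that holds the knob at its height upward by a like amount (5 to 10 N); over 8 N on the free stand starts to lift other feet
- foot_r: the same for the right levelling screw, below the right knob
- foot_mid: plain rubber foot under the middle of the crossbar, 26 mm across; origin: centre of its underside, at (-100, 0, 0) mm in the stand's frame; carries about 20 N at the start
- foot_rear_l: plain rubber foot at the rear left, at (100, 110, 0) mm in the stand's frame; carries about 7 N at the start
- foot_rear_r: plain rubber foot at the rear right, at (100, -110, 0) mm in the stand's frame; carries about 7 N at the start
- plant_food: amber bottle of plant food, 70 mm across, 190 mm tall; origin in the centre of its underside; bystander
- watering_can: steel watering can with spout and handle, 110 mm across, about 130 mm tall; origin in the centre of its underside; bystander
- small_pot: small terracotta pot with succulent, 86 mm across, about 130 mm tall; origin in the centre of its underside; bystander
- mug: white mug, 80 mm across, 90 mm tall; origin in the centre of its underside; bystander
- trowel: small flat hand trowel with wooden handle, 200 mm long, lying in front of the stand; origin in the centre of its underside; bystander
- pen: blue pen, 130 mm long, 10 mm thick, lying behind the stand; origin in the centre of its underside; bystander

How it is judged:
At the end, for the whole second after the job is handed in: Each of the five rubber feet (two screw feet, middle, two rear) bears with more than 1.5 N and the two screw feet with less than 12 N, with the stand at rest and within 0.03 rad of upright (contact force between foot_l and anything else between 1.5 and 12 N and contact force between foot_r and anything else between 1.5 and 12 N and contact force between each of foot_mid, foot_rear_l, foot_rear_r and anything else above 1.5 N and linear speed of stand below 0.01 m/s and angle between stand's own z axis and vertical below 0.03 rad); the robot touches nothing.
It fails at once if a foot is pressed with more than 40 N (screw overtightened or the stand pushed hard) (contact force between any of foot_l, foot_r, foot_mid, foot_rear_l, foot_rear_r and anything else above 40 N).
It fails at once if the stand is dragged more than 20 mm from where it stood (distance of stand from where it was at the start of the episode above 0.02 m).
It fails at once if the stand is tipped more than 0.06 rad (angle between stand's own z axis and vertical above 0.06 rad).
It fails at once if a bystander is moved more than 40 mm (distance of any of plant_food, watering_can, small_pot, mug, trowel, pen from where it was at the start of the episode above 0.04 m).
It also fails if it takes over 72 s, if anything falls off the work surface, if the arm or the gripper's body presses on something with over 40 N, if the wrist force passes 120 N, or if a joint passes its speed limit or range.

## Working session

There is one attempt and no reset: what is moved stays moved. The work goes in short steps, Python scripts to look and compute and a shell command to move; the robot and the scene stay as the last step left them, time stands still between calls to the robot, and variables do not carry over. Pictures are saved under pics/ and viewed, and the job is handed in when it is done.

```bash
mkdir -p pics; ls; python3 - <<'E'
from workcell import *
import cv2
s=state();print(s)
for n in("scene","top","wrist"):
    c=get_calibration(n);print(n,c)
    p,d=read_camera(n);cv2.imwrite(f"pics/{n}0.png",p[:,:,::-1])
E
```

```text
pics
{'t': 0.0, 'q': array([-1.33929009e+00,  3.81175104e-01,  1.29825125e+00, -1.43352596e-05,
        1.46360716e+00, -2.15303704e-01]), 'joint_vel': array([ 0.0012755 ,  0.00089147,  0.00030118,  0.00034311, -0.0009758 ,
       -0.00033823]), 'joint_torque': array([ 3.29369199e-03, -4.37914824e+01, -2.24552894e+01,  7.15361279e-02,
        3.52058199e-02, -8.93765787e-05]), 'tool_pos': array([ 0.23757604, -0.49572708,  0.2381522 ]), 'ee_rot': array([[ 9.01829466e-01,  4.32092000e-01, -3.44468544e-04],
       [ 4.32092037e-01, -9.01828428e-01,  1.39914757e-03],
       [ 2.93908946e-04, -1.41063462e-03, -9.99998962e-01]]), 'contact_force': array([-0.1996661 ,  0.11732108, -0.82015001]), 'moment': array([-0.04250568,  0.00536604, -0.01131216]), 'width': 0.08826839171500518}
scene {'fx': 421.3095373625555, 'fy': 421.3095373625555, 'cx': 254.9789324807601, 'cy': 183.56615793730538, 'R': array([[ 0.27832387,  0.96044128, -0.00940086],
       [ 0.57160445, -0.17349364, -0.80197775],
       [-0.77188352,  0.21783598, -0.59727993]]), 't': array([-0.21205981, -0.27277571,  1.71328542])}
top {'fx': 440.5525373851166, 'fy': 440.5525373851166, 'cx': 254.75438389196736, 'cy': 193.6542574804731, 'R': array([[ 0.0212221 , -0.99972712,  0.00976269],
       [-0.99379774, -0.02216039, -0.10897233],
       [ 0.10915894, -0.00738951, -0.99399684]]), 't': array([0.02926589, 0.58911722, 1.6530155 ])}
wrist {'fx': 336.6667565739863, 'fy': 336.6667565739863, 'cx': 255.74335672362128, 'cy': 187.522387545046, 'R': array([[ 0.4324196 , -0.90167115, -0.00155763],
       [-0.85726567, -0.41165802,  0.30924626],
       [-0.27947965, -0.13238884, -0.95098072]]), 't': array([-0.54932058, -0.04207944,  0.39069457])}
```

View pics/scene0.png

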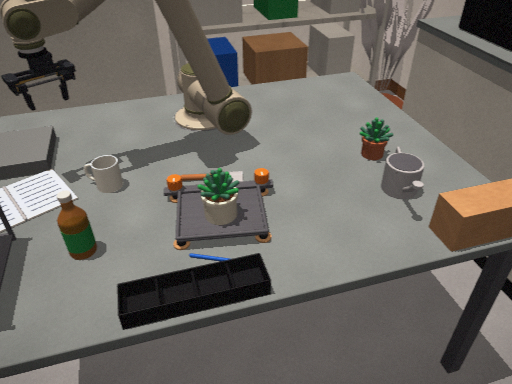

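View pics/top0.png

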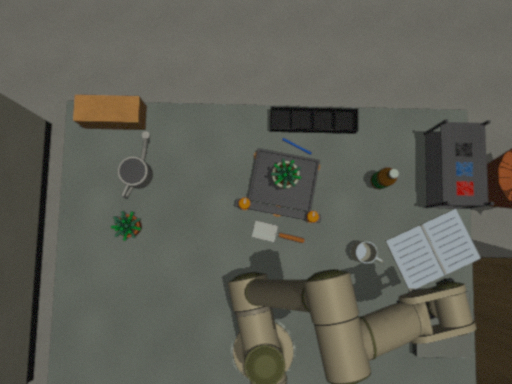

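Top view: the stand is centred near (284,185). The left knob is at about (244,203) and the right at about (313,217). The trowel lies in front at about (275,235), and the mug at (367,252) is to the right.

```bash
cat > h.py <<'E'
from workcell import *
import numpy as np, cv2
def ray(c,u,v,z):
    d=c["R"].T@np.array([(u-c["cx"])/c["fx"],(v-c["cy"])/c["fy"],1]); o=-c["R"].T@c["t"]
    return o+d*(z-o[2])/d[2]
def orange(p):
    h=cv2.cvtColor(p,cv2.COLOR_RGB2HSV)
    return cv2.inRange(h,(5,190,120),(17,255,255))
E
python3 - <<'E'
from h import *
for n in("top","scene"):
    p,d=read_camera(n);c=get_calibration(n);m=orange(p)
    k,l,st,ce=cv2.connectedComponentsWithStats(m)
    for i in range(1,k):
        if st[i,4]>25:
            print(n,st[i],ce[i].round(1),ray(c,*ce[i],0.069).round(4), np.median(d[l==i]))
E
```

```text
scene [255 168  13   9  78] [260.8 172.3] [0.5395 0.0834 0.069 ] 1.258879
scene [167 175  15  10  89] [173.7 178.7] [ 0.496  -0.1736  0.069 ] 1.2379313
```

```bash
python3 - <<'E'
from h import *
p,d=read_camera("top");c=get_calibration("top")
h=cv2.cvtColor(p,cv2.COLOR_RGB2HSV)
print(h[203,244],h[217,313])
m=cv2.inRange(h,(3,150,100),(20,255,255))
k,l,st,ce=cv2.connectedComponentsWithStats(m)
for i in range(1,k):
    if st[i,4]>15: print(st[i],ce[i].round(1),ray(c,*ce[i],0.073).round(4))
cv2.imwrite("pics/top1.png",cv2.resize(p[140:260,220:390,::-1],None,fx=4.7,fy=4.7,interpolation=cv2.INTER_CUBIC))
q,d=read_camera("scene")
cv2.imwrite("pics/scene1.png",cv2.resize(q[140:260,140:300,::-1],None,fx=5,fy=5,interpolation=cv2.INTER_CUBIC))
E
```

```text
[ 16 135 157] [ 18 204 154]
[  75   96   65   26 1218] [106.8 108.4] [0.897  0.6114 0.073 ]
[499 152  13  39 424] [505.7 171.8] [ 0.688  -0.9025  0.073 ]
[508 191   4   9  24] [510.  195.8] [ 0.5971 -0.915   0.073 ]
[239 198  11  12  94] [244.  203.5] [0.546  0.0817 0.073 ]
[308 211  11  11  88] [312.5 216.6] [ 0.503 -0.174  0.073]
[280 234  24   8  83] [291.6 237.5] [ 0.4238 -0.0971  0.073 ]
```

View pics/top1.png

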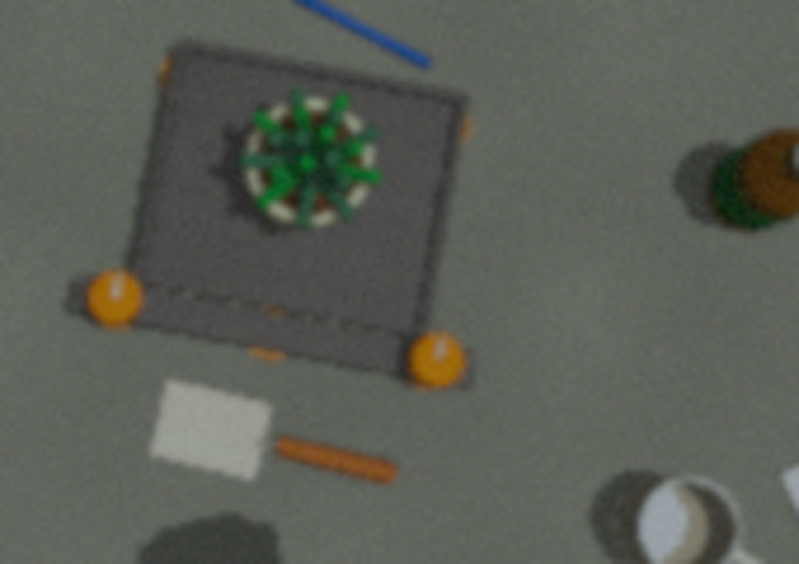

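View pics/scene1.png

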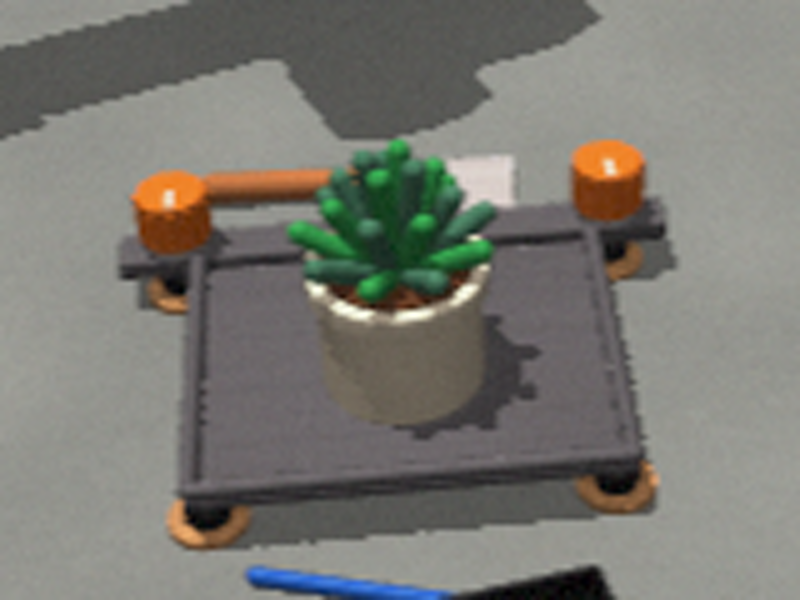

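```bash
python3 -m pendant '[{"dx":0.6,"dy":-0.28,"az":-1},{"dx":1.4,"dy":-0.65,"az":-2},{"dx":2.2,"dy":-1.0,"az":-3},{"dx":3.0,"dy":-1.4,"az":-4},{"dx":3.8,"dy":-1.8,"az":-5},{"dx":4.6,"dy":-2.15,"az":-6},{"dx":5.3,"dy":-2.5,"az":-7},{"dx":5.8,"dy":-2.7,"az":-8},{"dx":6.1,"dy":-2.85,"az":-9},{"dx":6.3,"dy":-2.93,"az":-10},{"dx":6.3,"dy":-2.93,"az":-11},{"dx":6.3,"dy":-2.93,"az":-12}]' -1
python3 - <<'E'
from h import *
s=state();print(s['q'].round(3),s['tool_pos'].round(4),s['contact_force'].round(2))
p,d=read_camera("scene");c=get_calibration("scene")
# heights map of deck
v,u=np.mgrid[0:384,0:512];z=d
P=np.stack([(u-c["cx"])/c["fx"]*z,(v-c["cy"])/c["fy"]*z,z],-1)-c["t"]
W=P@c["R"]
for (a,b) in [(230,560),(400,490),(460,255),(205,260),(590,230),(630,450),(170,205),(610,165)]:
    uu=140+b//5 if False else 140+a//5; vv=140+b//5
    print((a,b),W[vv,uu].round(4))
E
```

```text
[-1.339  0.381  1.298  0.     1.464 -0.215] [ 0.2376 -0.4959  0.2386] [1.41 0.1  0.55]
(230, 560) [ 0.7373 -0.1811  0.0009]
(400, 490) [ 0.7129 -0.0846  0.0021]
(460, 255) [ 0.6815 -0.038   0.1296]
(205, 260) [ 0.5205 -0.1594  0.034 ]
(590, 230) [0.5798 0.0626 0.0506]
(630, 450) [0.7614 0.0307 0.0439]
(170, 205) [ 0.5221 -0.1749  0.0792]
(610, 165) [0.5559 0.0822 0.0776]$[0]: bad value
```

```bash
python3 -m pendant '[{"dx":0.6,"dy":-0.28,"dz":0,"ax":0,"ay":0,"az":-1},{"dx":1.4,"dy":-0.65,"dz":0,"ax":0,"ay":0,"az":-2},{"dx":2.2,"dy":-1.0,"dz":0,"ax":0,"ay":0,"az":-3},{"dx":3.0,"dy":-1.4,"dz":0,"ax":0,"ay":0,"az":-4},{"dx":3.8,"dy":-1.8,"dz":0,"ax":0,"ay":0,"az":-5},{"dx":4.6,"dy":-2.15,"dz":0,"ax":0,"ay":0,"az":-6},{"dx":5.3,"dy":-2.5,"dz":0,"ax":0,"ay":0,"az":-7},{"dx":5.8,"dy":-2.7,"dz":0,"ax":0,"ay":0,"az":-8},{"dx":6.1,"dy":-2.85,"dz":0,"ax":0,"ay":0,"az":-9},{"dx":6.3,"dy":-2.93,"dz":0,"ax":0,"ay":0,"az":-10},{"dx":6.3,"dy":-2.93,"dz":0,"ax":0,"ay":0,"az":-11},{"dx":6.3,"dy":-2.93,"dz":0,"ax":0,"ay":0,"az":-12}]' -1
```

```text
t: 1.9
tool_pos: [0.5027, -0.1739, 0.2387]
ee_rot: [[-0.829, 0.56, -0.0], [0.56, 0.829, 0.0], [0.0, -0.0, -1.0]]
contact_force: [-0.2, 0.6, 0.2]
width: 0.0883
```

```bash
cat >> h.py <<'E'
def wrist(name):
    s=state();c=get_calibration("wrist");p,d=read_camera("wrist")
    print(s['t'],s['q'].round(3),s['tool_pos'].round(4),s['contact_force'].round(2))
    h=cv2.cvtColor(p,cv2.COLOR_RGB2HSV);m=cv2.inRange(h,(5,190,90),(18,255,255))
    k,l,st,ce=cv2.connectedComponentsWithStats(m)
    v,u=np.mgrid[0:384,0:512]
    P=np.stack([(u-c["cx"])/c["fx"]*d,(v-c["cy"])/c["fy"]*d,d],-1)-c["t"];W=P@c["R"]
    for i in range(1,k):
        if st[i,4]>300:
            z=W[...,2]; t=(l==i)&(z>0.072)&(z<0.085)&(d>0)
            if t.sum()>100:
                tm=cv2.morphologyEx(t.astype(np.uint8),cv2.MORPH_CLOSE,np.ones((9,9)))
                cn=max(cv2.findContours(tm,0,2)[0],key=cv2.contourArea)
                (x,y),_,_=cv2.fitEllipse(cv2.convexHull(cn))
                print(st[i],"top ctr px",round(x,1),round(y,1),ray(c,x,y,.077).round(4),"z",np.median(z[t]).round(4),"meanxy",W[t].mean(0).round(4),"span",(W[t].max(0)-W[t].min(0)).round(4))
    cv2.imwrite(f"pics/{name}.png",p[:,:,::-1]); return p,d,c,W
E
python3 -c "
from h import *
wrist('w1')"
```

```text
1.9 [-0.556  0.349  1.347 -0.     1.446 -1.532] [ 0.5027 -0.1739  0.2387] [-0.15  0.63  0.18]
```

View pics/w1.png

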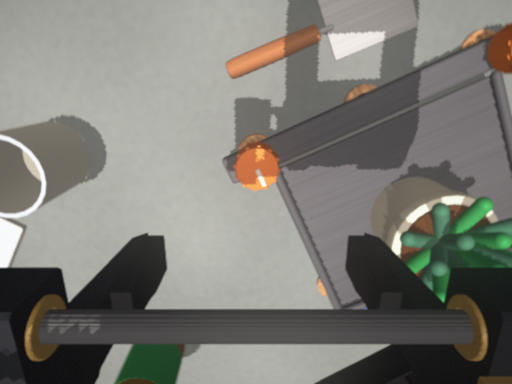

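Wrist view: the right knob is at about (257,167) between the fingers' line, with a clear mark line. The left knob is at the right edge, (500,50).

```bash
sed -i 's/(5,190,90),(18,255,255)/(0,130,60),(22,255,255)/' h.py; python3 -c "
from h import *
p,d,c,W=wrist('w1b')
print(ray(c,257,167,.077),W[167,257],W[160,257],W[180,257])"
```

```text
1.95 [-0.556  0.349  1.347 -0.     1.446 -1.539] [ 0.5026 -0.174   0.2387] [1.26 0.55 0.24]
[ 234  141   46   49 1565] top ctr px 256.6 167.2 [ 0.5031 -0.1726  0.077 ] z 0.0762 meanxy [ 0.5028 -0.1729  0.0761] span [0.0438 0.0429 0.0063]
[ 0.50306946 -0.17220786  0.077     ] [ 0.50324823 -0.17232222  0.07618508] [ 0.49750518 -0.16851319  0.07670356] [ 0.51393034 -0.17941195  0.07615201]
```

```bash
python3 -m pendant '[{"dx":0,"dy":0.02,"dz":0.4,"ax":0,"ay":0,"az":-0.8},{"dx":0,"dy":0.02,"dz":1.0,"ax":0,"ay":0,"az":-1.6},{"dx":0,"dy":0.02,"dz":1.7,"ax":0,"ay":0,"az":-2.4},{"dx":0,"dy":0.02,"dz":2.3,"ax":0,"ay":0,"az":-2.4},{"dx":0,"dy":0.02,"dz":2.8,"ax":0,"ay":0,"az":-2.4},{"dx":0,"dy":0.02,"dz":3.05,"ax":0,"ay":0,"az":-2.4},{"dx":0,"dy":0.02,"dz":3.14,"ax":0,"ay":0,"az":-2.4},{"dx":0,"dy":0.02,"dz":3.14,"ax":0,"ay":0,"az":-2.4}]' -1
python3 -c "
from h import *
wrist('w2');p,d=read_camera('scene');cv2.imwrite('pics/s2.png',cv2.resize(p[100:260,120:300,::-1],None,fx=4,fy=4))"
```

```text
t: 3.0
tool_pos: [0.5036, -0.1733, 0.0509]
ee_rot: [[-0.983, 0.181, 0.001], [0.181, 0.983, -0.0], [-0.001, -0.0, -1.0]]
contact_force: [-0.5, -0.1, 0.4]
width: 0.0881
3.0 [-0.554  0.565  1.605  0.     0.971 -1.942] [ 0.5036 -0.1733  0.0509] [-0.53 -0.08  0.39]
[ 202  209  106  101 8094] top ctr px 254.4 276.8 [ 0.5004 -0.173   0.077 ] z 0.0762 meanxy [ 0.4995 -0.1729  0.076 ] span [0.038  0.044  0.0062]
```

View pics/w2.png

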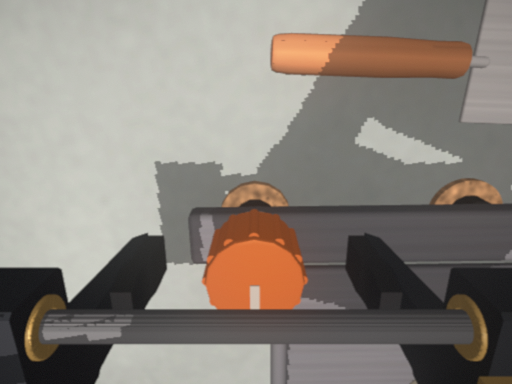

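View pics/s2.png

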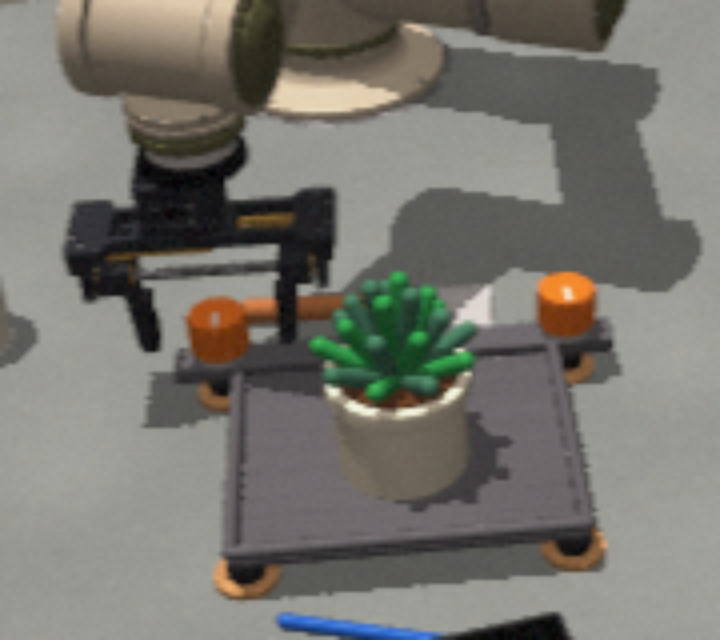

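The knob (254,275) is centred between the fingers, which hang clear of the rim. Next I close the gripper.

```bash
for i in 1; do python3 -m pendant '[{"dx":0,"dy":0,"dz":0,"ax":0,"ay":0,"az":0},{"dx":0,"dy":0,"dz":0,"ax":0,"ay":0,"az":0},{"dx":0,"dy":0,"dz":0,"ax":0,"ay":0,"az":0},{"dx":0,"dy":0,"dz":0,"ax":0,"ay":0,"az":0},{"dx":0,"dy":0,"dz":0,"ax":0,"ay":0,"az":0},{"dx":0,"dy":0,"dz":0,"ax":0,"ay":0,"az":0}]' 1; done
cat >> h.py <<'E'
def f(n=4,cam="wrist",save=None):
    F=[];M=[]
    for i in range(n):
        s=state();F.append(s['contact_force']);M.append(s['moment']);p,d=read_camera(cam)
    s=state();F.append(s['contact_force']);M.append(s['moment'])
    F=np.array(F);M=np.array(M)
    print('t',s['t'],'F',F.mean(0).round(2),'sd',F.std(0).round(2),'M',M.mean(0).round(3),'q6',s['q'][5].round(3),'w',s['width'].round(4),'pos',s['tool_pos'].round(4))
    if save: cv2.imwrite(f"pics/{save}.png",p[:,:,::-1])
E
python3 -c "
from h import *
f(4,'wrist','w3')"
```

```text
t: 3.85
tool_pos: [0.5032, -0.1737, 0.0504]
ee_rot: [[-0.984, 0.181, -0.0], [0.181, 0.984, -0.001], [-0.0, -0.001, -1.0]]
contact_force: [-1.6, -5.7, 0.9]
width: 0.0409Traceback (most recent call last):
  File "<string>", line 3, in <module>
    f(4,'wrist','w3')
    ~^^^^^^^^^^^^^^^^
  File "h.py", line 31, in f
    print('t',s['t'],'F',F.mean(0).round(2),'sd',F.std(0).round(2),'M',M.mean(0).round(3),'q6',s['q'][5].round(3),'w',s['width'].round(4),'pos',s['tool_pos'].round(4))
                                                                                                                      ^^^^^^^^^^^^^^^^
AttributeError: 'float' object has no attribute 'round'
```

```bash
sed -i "s/s\['width'\].round(4)/round(s['width'],4)/" h.py; python3 -m pendant '[{"dx":0,"dy":-0.015,"dz":0,"ax":0,"ay":0,"az":0},{"dx":0,"dy":-0.015,"dz":0,"ax":0,"ay":0,"az":0}]' 1; python3 -c "
from h import *
f(4,'wrist','w3')"
```

```text
t: 4.3
tool_pos: [0.5032, -0.1738, 0.0504]
ee_rot: [[-0.984, 0.181, 0.0], [0.181, 0.984, 0.0], [-0.0, 0.0, -1.0]]
contact_force: [0.1, -0.4, -0.5]
width: 0.0414
t 4.5 F [-0.09 -0.39  0.89] sd [0.23 0.29 0.73] M [ 0.105 -0.131 -0.059] q6 -1.945 w 0.0412 pos [ 0.5031 -0.1738  0.0503]
```

View pics/w3.png

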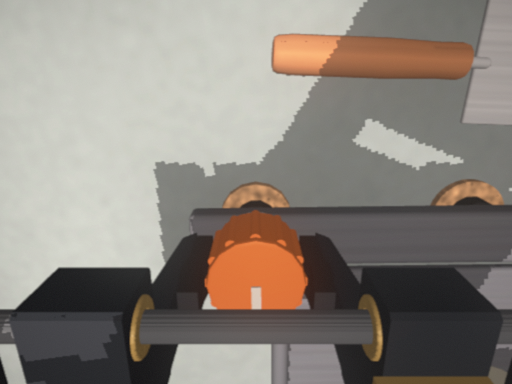

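```bash
python3 -m pendant '[{"dx":0,"dy":0,"dz":0,"ax":0,"ay":0,"az":0.7},{"dx":0,"dy":0,"dz":0,"ax":0,"ay":0,"az":1.4},{"dx":0,"dy":0,"dz":0,"ax":0,"ay":0,"az":2.1},{"dx":0,"dy":0,"dz":0,"ax":0,"ay":0,"az":2.8},{"dx":0,"dy":0,"dz":0,"ax":0,"ay":0,"az":3.5},{"dx":0,"dy":0,"dz":0,"ax":0,"ay":0,"az":4},{"dx":0,"dy":0,"dz":0,"ax":0,"ay":0,"az":4}]' 1; python3 -c "
from h import *
f(4,'wrist','w4')"
```

```text
t: 5.38
tool_pos: [0.5035, -0.1733, 0.0503]
ee_rot: [[-0.637, 0.771, 0.001], [0.771, 0.637, 0.001], [0.0, 0.001, -1.0]]
contact_force: [4.1, 4.8, -0.2]
width: 0.0412
t 5.575 F [3.29 4.3  0.04] sd [0.48 0.59 0.42] M [ 0.775 -0.718 -0.026] q6 -1.248 w 0.0413 pos [ 0.5035 -0.1733  0.0503]
```

View pics/w4.png

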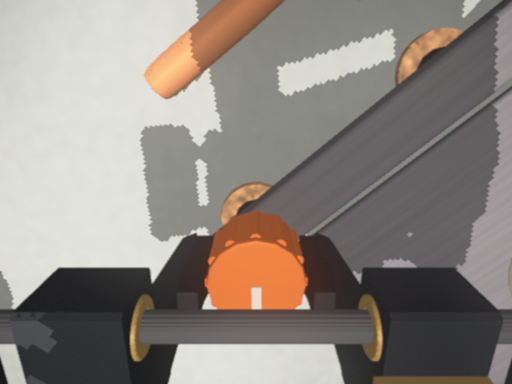

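The knob turns with the gripper (the mark stays at (256,298) in the tool view). I carry on.

```bash
python3 -m pendant '[{"dx":0,"dy":0,"dz":0,"ax":0,"ay":0,"az":0.7},{"dx":0,"dy":0,"dz":0,"ax":0,"ay":0,"az":1.4},{"dx":0,"dy":0,"dz":0,"ax":0,"ay":0,"az":2},{"dx":0,"dy":0,"dz":0,"ax":0,"ay":0,"az":2}]' 1; python3 -c "
from h import *
f(4)"
```

```text
t: 6.08
tool_pos: [0.5038, -0.1731, 0.0504]
ee_rot: [[-0.335, 0.942, 0.002], [0.942, 0.335, 0.001], [0.001, 0.002, -1.0]]
contact_force: [4.3, 5.7, -1.7]
width: 0.0414
t 6.275 F [ 4.9   5.5  -0.51] sd [0.29 0.67 0.68] M [ 0.932 -1.    -0.044] q6 -0.899 w 0.0411 pos [ 0.5038 -0.1731  0.0504]
```

```bash
python3 -m pendant '[{"dx":0,"dy":0,"dz":0,"ax":0,"ay":0,"az":0.6},{"dx":0,"dy":0,"dz":0,"ax":0,"ay":0,"az":1.2},{"dx":0,"dy":0,"dz":0,"ax":0,"ay":0,"az":1.5},{"dx":0,"dy":0,"dz":0,"ax":0,"ay":0,"az":1.5}]' 1; python3 -c "
from h import *
f(4)"
```

```text
t: 6.78
tool_pos: [0.5041, -0.1731, 0.0505]
ee_rot: [[-0.081, 0.997, 0.002], [0.997, 0.081, 0.001], [0.001, 0.003, -1.0]]
contact_force: [6.4, 7.0, 0.3]
width: 0.0413
t 6.975 F [ 6.47  6.61 -0.1 ] sd [0.24 0.62 0.31] M [ 0.997 -1.156 -0.052] q6 -0.637 w 0.0415 pos [ 0.5041 -0.1731  0.0505]
```

```bash
python3 -m pendant '[{"dx":0.015,"dy":0.015,"dz":0,"ax":0,"ay":0,"az":0.6},{"dx":0.015,"dy":0.015,"dz":0,"ax":0,"ay":0,"az":1.2},{"dx":0.015,"dy":0.015,"dz":0,"ax":0,"ay":0,"az":1.5},{"dx":0.015,"dy":0.015,"dz":0,"ax":0,"ay":0,"az":1.5}]' 1; python3 -c "
from h import *
f(4)"
```

```text
t: 7.48
tool_pos: [0.5045, -0.173, 0.0506]
ee_rot: [[0.179, 0.984, 0.001], [0.984, -0.179, -0.0], [0.0, 0.001, -1.0]]
contact_force: [3.1, 2.5, 2.1]
width: 0.0413
t 7.675 F [3.99 2.54 2.52] sd [0.67 0.4  0.46] M [ 0.362 -0.781 -0.018] q6 -0.373 w 0.0411 pos [ 0.5045 -0.173   0.0506]
```

```bash
python3 -m pendant '[{"dx":0,"dy":0,"dz":0,"ax":0,"ay":0,"az":0.6},{"dx":0,"dy":0,"dz":0,"ax":0,"ay":0,"az":1.0},{"dx":0,"dy":0,"dz":0,"ax":0,"ay":0,"az":1.0}]' 1; python3 -c "
from h import *
f(4)"
```

```text
t: 8.05
tool_pos: [0.5046, -0.173, 0.0507]
ee_rot: [[0.348, 0.937, 0.002], [0.937, -0.348, -0.0], [0.0, 0.002, -1.0]]
contact_force: [5.1, 2.5, 3.1]
width: 0.0416
t 8.25 F [5.48 2.83 2.91] sd [0.54 0.29 0.33] M [ 0.429 -0.926 -0.009] q6 -0.198 w 0.0413 pos [ 0.5047 -0.1731  0.0507]
```

```bash
python3 -m pendant '[{"dx":0,"dy":0.01,"dz":0,"ax":0,"ay":0,"az":0.6},{"dx":0,"dy":0.01,"dz":0,"ax":0,"ay":0,"az":1.0},{"dx":0,"dy":0.01,"dz":0,"ax":0,"ay":0,"az":1.0}]' 1; python3 -c "
from h import *
f(6)"
```

```text
t: 8.62
tool_pos: [0.5048, -0.1732, 0.0507]
ee_rot: [[0.505, 0.863, 0.001], [0.863, -0.505, -0.0], [0.0, 0.001, -1.0]]
contact_force: [4.5, 3.6, 6.1]
width: 0.0411
t 8.925 F [3.76 3.9  5.26] sd [0.52 0.3  0.49] M [ 0.521 -0.653 -0.044] q6 -0.024 w 0.0414 pos [ 0.5048 -0.1732  0.0507]
```

```bash
python3 -m pendant '[{"dx":0.005,"dy":0.01,"dz":0,"ax":0,"ay":0,"az":-0.6},{"dx":0.005,"dy":0.01,"dz":0,"ax":0,"ay":0,"az":-0.8},{"dx":0.005,"dy":0.01,"dz":0,"ax":0,"ay":0,"az":-0.8}]' 1; python3 -c "
from h import *
f(6,'wrist','w5')"
```

```text
t: 9.3
tool_pos: [0.5048, -0.1731, 0.0506]
ee_rot: [[0.379, 0.925, -0.001], [0.925, -0.379, 0.0], [-0.0, -0.001, -1.0]]
contact_force: [-0.0, 2.6, 7.4]
width: 0.0411
t 9.6 F [0.18 3.02 7.06] sd [0.26 0.33 0.38] M [ 0.43  -0.129  0.089] q6 -0.163 w 0.0411 pos [ 0.5048 -0.1731  0.0506]
```

View pics/w5.png

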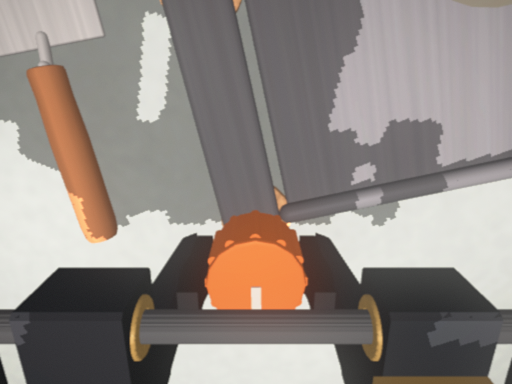

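```bash
python3 -m pendant '[{"dx":0,"dy":0,"dz":0,"ax":0,"ay":0,"az":0},{"dx":0,"dy":0,"dz":0,"ax":0,"ay":0,"az":0},{"dx":0,"dy":0,"dz":0,"ax":0,"ay":0,"az":0},{"dx":0,"dy":0,"dz":0,"ax":0,"ay":0,"az":0}]' -0.2; python3 -c "
from h import *
f(4,'wrist','w6')
wrist('w6')"
```

```text
t: 10.1
tool_pos: [0.505, -0.1734, 0.0502]
ee_rot: [[0.381, 0.925, -0.0], [0.925, -0.381, 0.0], [-0.0, -0.0, -1.0]]
contact_force: [0.1, -1.1, 0.5]
width: 0.0528
t 10.3 F [ 0.24 -0.46  0.17] sd [0.58 0.44 0.45] M [-0.023 -0.035 -0.015] q6 -0.161 w 0.0531 pos [ 0.5051 -0.1733  0.0503]
10.3 [-0.552  0.568  1.6   -0.     0.973 -0.161] [ 0.5051 -0.1733  0.0503] [ 0.14 -0.45 -0.62]
[ 202  211  106   99 7975] top ctr px 254.6 278.5 [ 0.5062 -0.1701  0.077 ] z 0.0766 meanxy [ 0.5068 -0.1685  0.0764] span [0.0438 0.0403 0.0066]
```

View pics/w6.png

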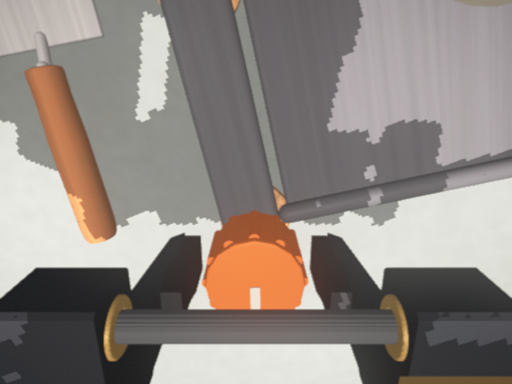

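```bash
python3 -m pendant '[{"dx":0,"dy":0,"dz":0,"ax":0,"ay":0,"az":0},{"dx":0,"dy":0,"dz":0,"ax":0,"ay":0,"az":0},{"dx":0,"dy":0,"dz":0,"ax":0,"ay":0,"az":0},{"dx":0,"dy":0,"dz":0,"ax":0,"ay":0,"az":0}]' 1; python3 -c "
from h import *
f(4)"
python3 -m pendant '[{"dx":0,"dy":0,"dz":0,"ax":0,"ay":0,"az":-0.8},{"dx":0,"dy":0,"dz":0,"ax":0,"ay":0,"az":-1.5},{"dx":0,"dy":0,"dz":0,"ax":0,"ay":0,"az":-1.5}]' 1; python3 -c "
from h import *
f(4)"
```

```text
t: 10.85
tool_pos: [0.5048, -0.1732, 0.0503]
ee_rot: [[0.381, 0.925, -0.001], [0.925, -0.381, 0.0], [-0.0, -0.001, -1.0]]
contact_force: [-3.4, 0.9, 1.7]
width: 0.0413
t 11.05 F [-3.93  0.95  2.02] sd [0.69 0.38 0.24] M [0.074 0.548 0.04 ] q6 -0.161 w 0.0416 pos [ 0.5048 -0.1732  0.0503]
t: 11.42
tool_pos: [0.5046, -0.1731, 0.0501]
ee_rot: [[0.127, 0.992, -0.001], [0.992, -0.127, 0.001], [0.0, -0.002, -1.0]]
contact_force: [-5.5, 0.5, 1.2]
width: 0.0411
t 11.625 F [-5.19  0.53  1.42] sd [0.36 0.42 0.23] M [0.057 0.747 0.08 ] q6 -0.423 w 0.0415 pos [ 0.5046 -0.1731  0.0501]
```

```bash

python3 -m pendant '[{"dx":0,"dy":0,"dz":0,"ax":0,"ay":0,"az":-0.8},{"dx":0,"dy":0,"dz":0,"ax":0,"ay":0,"az":-1.5},{"dx":0,"dy":0,"dz":0,"ax":0,"ay":0,"az":-1.5}]' 1; python3 -c "
from h import *
f(4)"
```

```text
t: 12.0
tool_pos: [0.5043, -0.1731, 0.05]
ee_rot: [[-0.134, 0.991, -0.002], [0.991, 0.134, 0.001], [0.001, -0.002, -1.0]]
contact_force: [-6.8, 0.1, 1.2]
width: 0.0409
t 12.2 F [-6.24 -0.05  1.03] sd [0.51 0.3  0.49] M [-0.018  0.87   0.054] q6 -0.685 w 0.0412 pos [ 0.5043 -0.1731  0.05  ]
```

```bash

python3 -m pendant '[{"dx":0,"dy":-0.015,"dz":0,"ax":0,"ay":0,"az":-0.8},{"dx":0,"dy":-0.015,"dz":0,"ax":0,"ay":0,"az":-1.0},{"dx":0,"dy":-0.015,"dz":0,"ax":0,"ay":0,"az":-1.0}]' 1; python3 -c "
from h import *
f(6)"
```

```text
t: 12.58
tool_pos: [0.5041, -0.1732, 0.0501]
ee_rot: [[-0.301, 0.954, -0.001], [0.954, 0.301, 0.001], [0.001, -0.0, -1.0]]
contact_force: [-2.2, 2.0, -0.8]
width: 0.041
t 12.875 F [-2.55  2.34 -2.47] sd [0.54 0.4  0.76] M [0.374 0.269 0.001] q6 -0.86 w 0.0414 pos [ 0.5041 -0.1732  0.0502]
```

```bash

python3 -m pendant '[{"dx":0,"dy":0,"dz":0,"ax":0,"ay":0,"az":-0.8},{"dx":0,"dy":0,"dz":0,"ax":0,"ay":0,"az":-1.0},{"dx":0,"dy":0,"dz":0,"ax":0,"ay":0,"az":-1.0}]' 1; python3 -c "
from h import *
f(6)"
```

```text
t: 13.25
tool_pos: [0.504, -0.1733, 0.0502]
ee_rot: [[-0.462, 0.887, -0.001], [0.887, 0.462, 0.0], [0.001, -0.0, -1.0]]
contact_force: [-4.2, 2.7, -2.9]
width: 0.041
t 13.55 F [-4.14  2.67 -3.29] sd [0.38 0.47 0.47] M [ 0.444  0.546 -0.013] q6 -1.034 w 0.0413 pos [ 0.504  -0.1733  0.0502]
```

```bash

python3 -m pendant '[{"dx":0,"dy":0,"dz":0,"ax":0,"ay":0,"az":-0.8},{"dx":0,"dy":0,"dz":0,"ax":0,"ay":0,"az":-1.5},{"dx":0,"dy":0,"dz":0,"ax":0,"ay":0,"az":-1.5}]' 1; python3 -c "
from h import *
f(6)"
```

```text
t: 13.92
tool_pos: [0.5038, -0.1734, 0.0502]
ee_rot: [[-0.677, 0.736, -0.001], [0.736, 0.677, 0.0], [0.001, -0.001, -1.0]]
contact_force: [-5.5, 2.7, -2.9]
width: 0.041
t 14.225 F [-5.66  1.8  -2.93] sd [0.14 0.69 0.18] M [0.335 0.744 0.06 ] q6 -1.296 w 0.0412 pos [ 0.5038 -0.1734  0.0502]
```

```bash

python3 -m pendant '[{"dx":0.01,"dy":-0.01,"dz":0,"ax":0,"ay":0,"az":0.7},{"dx":0.01,"dy":-0.01,"dz":0,"ax":0,"ay":0,"az":1.4},{"dx":0.01,"dy":-0.01,"dz":0,"ax":0,"ay":0,"az":2.1},{"dx":0.01,"dy":-0.01,"dz":0,"ax":0,"ay":0,"az":2.8},{"dx":0.01,"dy":-0.01,"dz":0,"ax":0,"ay":0,"az":3.5},{"dx":0.01,"dy":-0.01,"dz":0,"ax":0,"ay":0,"az":4.2},{"dx":0.01,"dy":-0.01,"dz":0,"ax":0,"ay":0,"az":4.7},{"dx":0.01,"dy":-0.01,"dz":0,"ax":0,"ay":0,"az":4.7}]' 1; python3 -c "
from h import *
f(6)"
python3 -m pendant '[{"dx":0,"dy":0,"dz":0,"ax":0,"ay":0,"az":0},{"dx":0,"dy":0,"dz":0,"ax":0,"ay":0,"az":0},{"dx":0,"dy":0,"dz":0,"ax":0,"ay":0,"az":0},{"dx":0,"dy":0,"dz":0,"ax":0,"ay":0,"az":0},{"dx":0,"dy":0,"dz":0,"ax":0,"ay":0,"az":0},{"dx":0,"dy":0,"dz":0,"ax":0,"ay":0,"az":0}]' -1; python3 -c "
from h import *
f(2)"

```

```text
t: 15.22
tool_pos: [0.5044, -0.1732, 0.0504]
ee_rot: [[0.079, 0.997, 0.002], [0.997, -0.079, 0.0], [0.0, 0.002, -1.0]]
contact_force: [3.0, 5.6, -4.7]
width: 0.0409
t 15.525 F [ 2.07  4.75 -5.11] sd [0.73 0.66 0.43] M [ 0.758 -0.363 -0.048] q6 -0.476 w 0.0414 pos [ 0.5044 -0.1732  0.0504]
t: 16.27
tool_pos: [0.5034, -0.1734, 0.0504]
ee_rot: [[0.077, 0.997, 0.0], [0.997, -0.077, -0.0], [-0.0, 0.0, -1.0]]
contact_force: [-0.8, -0.2, -1.0]
width: 0.088
t 16.375 F [-0.33 -0.54 -0.48] sd [0.31 0.39 0.43] M [-0.018 -0.063  0.022] q6 -0.477 w 0.0884 pos [ 0.5034 -0.1734  0.0504]
```

```bash
python3 - <<'E'
import numpy as np
D=np.array([[-1.945,0,-.4,.9,0],[-1.248,3.29,4.3,.04,0],[-.899,4.9,5.5,-.51,0],[-.637,6.47,6.61,-.1,0],[-.373,3.99,2.54,2.52,0],[-.198,5.48,2.83,2.91,0],[-.024,3.76,3.9,5.26,0],[-.163,.18,3.02,7.06,0],
[-.161,-3.93,.95,2.02,1],[-.423,-5.19,.53,1.42,1],[-.685,-6.24,-.05,1.03,1],[-.86,-2.55,2.34,-2.47,1],[-1.034,-4.14,2.67,-3.29,1],[-1.296,-5.66,1.8,-2.93,1],[-.476,2.07,4.75,-5.11,1]])
for q0 in np.arange(-1.6,-.2,.1):
    q,fx,fy,fz,s=D.T
    A=np.stack([s==0,s==1,fx,fy,np.maximum(0,q-q0)],1).astype(float)
    x,r,_,_=np.linalg.lstsq(A,fz,rcond=None);print(round(q0,2),x.round(2),r)
E
```

```text
-1.6 [ 0.76 -8.21 -0.76 -0.12  4.8 ] [2.184226]
-1.5 [ 0.92 -8.05 -0.79 -0.06  4.95] [2.15678123]
-1.4 [ 1.09 -7.86 -0.81  0.01  5.1 ] [2.26931587]
-1.3 [ 1.28 -7.64 -0.83  0.07  5.25] [2.54840173]
-1.2 [ 1.38 -7.41 -0.83  0.11  5.56] [2.79513076]
-1.1 [ 1.44 -7.15 -0.83  0.14  5.97] [3.03535217]
-1.0 [ 1.54 -6.78 -0.81  0.17  6.4 ] [4.16579139]
-0.9 [ 1.71 -6.28 -0.76  0.16  6.84] [6.71856348]
-0.8 [ 1.84 -5.79 -0.72  0.13  7.64] [8.90726275]
-0.7 [ 2.04 -5.23 -0.67  0.09  8.56] [12.37844211]
-0.6 [ 2.13 -4.63 -0.59  0.04 10.03] [14.64452308]
-0.5 [ 2.28 -3.7  -0.47 -0.08 12.3 ] [17.12677388]
-0.4 [ 2.85 -2.81 -0.38 -0.23 14.97] [23.84412851]
-0.3 [ 3.21 -2.37 -0.33 -0.33 21.28] [27.99250399]
```

```bash

python3 -m pendant '[{"dx":0,"dy":0,"dz":-0.3,"ax":0,"ay":0,"az":0},{"dx":0,"dy":0,"dz":-1.0,"ax":0,"ay":0,"az":0},{"dx":0,"dy":0,"dz":-2.0,"ax":0,"ay":0,"az":-1},{"dx":0.3,"dy":0,"dz":-3.0,"ax":0,"ay":0,"az":-2},{"dx":1.0,"dy":0.1,"dz":-3.2,"ax":0,"ay":0,"az":-3},{"dx":1.8,"dy":0.2,"dz":-3.2,"ax":0,"ay":0,"az":-4},{"dx":2.6,"dy":0.3,"dz":-3.2,"ax":0,"ay":0,"az":-5},{"dx":3.3,"dy":0.4,"dz":-3.2,"ax":0,"ay":0,"az":-6},{"dx":3.9,"dy":0.4,"dz":-3.2,"ax":0,"ay":0,"az":-7},{"dx":4.2,"dy":0.4,"dz":-3.2,"ax":0,"ay":0,"az":-8},{"dx":4.32,"dy":0.4,"dz":-3.2,"ax":0,"ay":0,"az":-8.4},{"dx":4.32,"dy":0.4,"dz":-3.2,"ax":0,"ay":0,"az":-8.4}]' -1; python3 -c "
from h import *
f(1)
wrist('w7')"

```

```text
t: 17.88
tool_pos: [0.5471, 0.0836, 0.2423]
ee_rot: [[-0.984, 0.18, -0.0], [0.18, 0.984, -0.0], [0.0, -0.0, -1.0]]
contact_force: [-0.8, -0.1, -0.0]
width: 0.0879
t 17.925 F [-0.24 -0.51  0.07] sd [0.59 0.44 0.08] M [ 0.062 -0.138 -0.034] q6 -1.451 w 0.0884 pos [0.5472 0.0832 0.2423]
17.925 [-0.063  0.384  1.281 -0.     1.476 -1.451] [0.5472 0.0832 0.2423] [ 0.34 -0.95  0.14]
[ 232  140   47   49 1554] top ctr px 254.5 166.0 [0.5466 0.0826 0.077 ] z 0.0763 meanxy [0.5465 0.0828 0.0762] span [0.043  0.0431 0.0068]
[  0 146  26  44 882] top ctr px 0.1 172.2 [ 0.5084 -0.1578  0.077 ] z 0.0754 meanxy [ 0.5105 -0.1568  0.0751] span [0.0309 0.0147 0.0064]
```

View pics/w7.png

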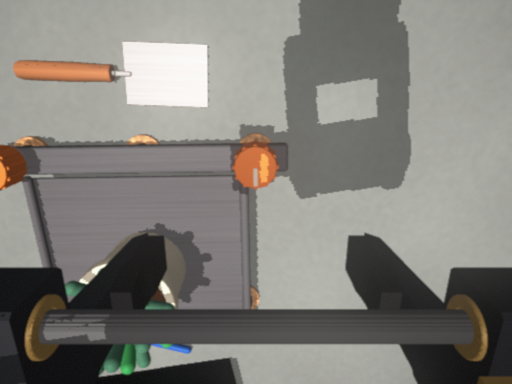

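Left knob at (254,166), nearly under the tool. I descend and grip it.

```bash

python3 -m pendant '[{"dx":-0.012,"dy":-0.027,"dz":0.4,"ax":0,"ay":0,"az":0},{"dx":-0.012,"dy":-0.027,"dz":1.2,"ax":0,"ay":0,"az":0},{"dx":-0.012,"dy":-0.027,"dz":2.0,"ax":0,"ay":0,"az":0},{"dx":-0.012,"dy":-0.027,"dz":2.7,"ax":0,"ay":0,"az":0},{"dx":-0.012,"dy":-0.027,"dz":3.1,"ax":0,"ay":0,"az":0},{"dx":-0.012,"dy":-0.027,"dz":3.2,"ax":0,"ay":0,"az":0},{"dx":-0.012,"dy":-0.027,"dz":3.2,"ax":0,"ay":0,"az":0}]' -1; python3 -c "
from h import *
f(2)"
python3 -m pendant '[{"dx":0,"dy":0,"dz":0,"ax":0,"ay":0,"az":0},{"dx":0,"dy":0,"dz":0,"ax":0,"ay":0,"az":0},{"dx":0,"dy":0,"dz":0,"ax":0,"ay":0,"az":0},{"dx":0,"dy":0,"dz":0,"ax":0,"ay":0,"az":0},{"dx":0,"dy":0,"dz":0,"ax":0,"ay":0,"az":0},{"dx":0,"dy":0,"dz":0,"ax":0,"ay":0,"az":0}]' 1; python3 -c "
from h import *
f(4,'wrist','w8')"

```

```text
t: 18.85
tool_pos: [0.548, 0.0812, 0.0509]
ee_rot: [[-0.983, 0.181, 0.001], [0.181, 0.983, -0.0], [-0.001, 0.0, -1.0]]
contact_force: [1.0, -0.1, 0.6]
width: 0.0881
t 18.95 F [ 0.1  -0.01  0.57] sd [0.91 0.8  0.15] M [ 0.038 -0.149 -0.021] q6 -1.455 w 0.0878 pos [0.5483 0.0813 0.0515]
t: 19.7
tool_pos: [0.5478, 0.0822, 0.0505]
ee_rot: [[-0.984, 0.181, 0.0], [0.181, 0.984, 0.001], [-0.0, 0.001, -1.0]]
contact_force: [1.8, 4.4, 0.7]
width: 0.0411
t 19.9 F [0.58 4.69 0.98] sd [0.67 0.63 0.59] M [ 0.791 -0.218  0.007] q6 -1.455 w 0.0415 pos [0.5478 0.0822 0.0505]
```

View pics/w8.png

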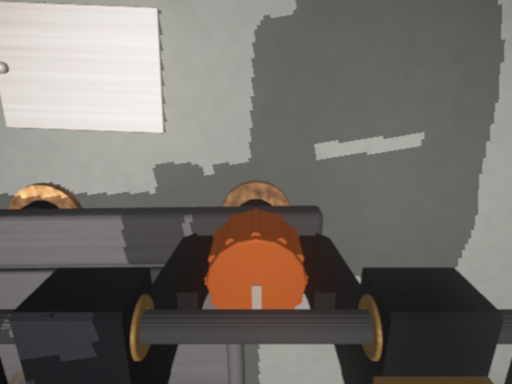

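```bash

python3 -m pendant '[{"dx":0,"dy":0.013,"dz":0,"ax":0,"ay":0,"az":0},{"dx":0,"dy":0.013,"dz":0,"ax":0,"ay":0,"az":0}]' 1; python3 -c "
from h import *
f(4)"
python3 -m pendant '[{"dx":0,"dy":0,"dz":0,"ax":0,"ay":0,"az":0.7},{"dx":0,"dy":0,"dz":0,"ax":0,"ay":0,"az":1.4},{"dx":0,"dy":0,"dz":0,"ax":0,"ay":0,"az":2.1},{"dx":0,"dy":0,"dz":0,"ax":0,"ay":0,"az":2.8},{"dx":0,"dy":0,"dz":0,"ax":0,"ay":0,"az":3.5},{"dx":0,"dy":0,"dz":0,"ax":0,"ay":0,"az":4},{"dx":0,"dy":0,"dz":0,"ax":0,"ay":0,"az":4}]' 1; python3 -c "
from h import *
f(4)"

```

```text
t: 20.15
tool_pos: [0.5478, 0.0823, 0.0504]
ee_rot: [[-0.984, 0.18, -0.0], [0.18, 0.984, -0.0], [0.0, -0.0, -1.0]]
contact_force: [-0.9, 2.2, 1.4]
width: 0.0412
t 20.35 F [-0.43  1.94  1.08] sd [0.54 0.46 0.47] M [ 0.247 -0.125  0.031] q6 -1.454 w 0.0412 pos [0.5478 0.0823 0.0504]
t: 21.22
tool_pos: [0.5479, 0.0824, 0.0504]
ee_rot: [[-0.638, 0.77, 0.0], [0.77, 0.638, 0.0], [0.0, 0.0, -1.0]]
contact_force: [0.8, 3.2, 0.9]
width: 0.041
t 21.425 F [0.91 3.67 1.11] sd [0.32 0.37 0.19] M [ 0.537 -0.204 -0.014] q6 -0.757 w 0.0415 pos [0.5479 0.0824 0.0504]
```

```bash

python3 -m pendant '[{"dx":0.006,"dy":0.005,"dz":0,"ax":0,"ay":0,"az":0.7},{"dx":0.006,"dy":0.005,"dz":0,"ax":0,"ay":0,"az":1.4},{"dx":0.006,"dy":0.005,"dz":0,"ax":0,"ay":0,"az":1.5},{"dx":0.006,"dy":0.005,"dz":0,"ax":0,"ay":0,"az":1.5}]' 1; python3 -c "
from h import *
f(5)"

```

```text
t: 21.92
tool_pos: [0.5479, 0.0825, 0.0504]
ee_rot: [[-0.418, 0.908, 0.0], [0.908, 0.418, -0.0], [-0.0, 0.0, -1.0]]
contact_force: [1.4, 0.5, 0.8]
width: 0.0413
t 22.175 F [1.52 0.12 0.56] sd [0.49 0.42 0.6 ] M [-0.027 -0.301  0.032] q6 -0.494 w 0.0415 pos [0.5479 0.0825 0.0504]
```

```bash

python3 -m pendant '[{"dx":0,"dy":0,"dz":0,"ax":0,"ay":0,"az":0.7},{"dx":0,"dy":0,"dz":0,"ax":0,"ay":0,"az":1.4},{"dx":0,"dy":0,"dz":0,"ax":0,"ay":0,"az":1.5},{"dx":0,"dy":0,"dz":0,"ax":0,"ay":0,"az":1.5}]' 1; python3 -c "
from h import *
f(5)"

```

```text
t: 22.68
tool_pos: [0.548, 0.0826, 0.0504]
ee_rot: [[-0.169, 0.986, 0.0], [0.986, 0.169, -0.0], [-0.0, 0.0, -1.0]]
contact_force: [1.7, -1.6, -0.1]
width: 0.041
t 22.925 F [ 2.83 -1.76 -0.24] sd [0.55 0.3  0.51] M [-0.284 -0.496 -0.01 ] q6 -0.232 w 0.0412 pos [0.548  0.0826 0.0504]
```

```bash

python3 -m pendant '[{"dx":0,"dy":0,"dz":0,"ax":0,"ay":0,"az":0.7},{"dx":0,"dy":0,"dz":0,"ax":0,"ay":0,"az":1.4},{"dx":0,"dy":0,"dz":0,"ax":0,"ay":0,"az":1.5},{"dx":0,"dy":0,"dz":0,"ax":0,"ay":0,"az":1.5}]' 1; python3 -c "
from h import *
f(5)"

```

```text
t: 23.42
tool_pos: [0.548, 0.0826, 0.0504]
ee_rot: [[0.092, 0.996, 0.001], [0.996, -0.092, -0.0], [-0.0, 0.001, -1.0]]
contact_force: [4.2, -1.5, -1.0]
width: 0.0412
t 23.675 F [ 4.58 -2.63 -1.13] sd [0.49 0.57 0.32] M [-0.457 -0.72  -0.019] q6 0.029 w 0.0416 pos [0.548  0.0826 0.0504]
```

```bash

python3 -m pendant '[{"dx":-0.006,"dy":0.0125,"dz":0,"ax":0,"ay":0,"az":0.7},{"dx":-0.006,"dy":0.0125,"dz":0,"ax":0,"ay":0,"az":1.4},{"dx":-0.006,"dy":0.0125,"dz":0,"ax":0,"ay":0,"az":1.5},{"dx":-0.006,"dy":0.0125,"dz":0,"ax":0,"ay":0,"az":1.5}]' 1; python3 -c "
from h import *
f(5)"

```

```text
t: 24.18
tool_pos: [0.5482, 0.0825, 0.0503]
ee_rot: [[0.346, 0.938, -0.001], [0.938, -0.346, 0.0], [0.0, -0.001, -1.0]]
contact_force: [1.6, -0.1, 0.9]
width: 0.0413
t 24.425 F [0.65 1.02 1.43] sd [0.6  0.63 0.69] M [ 0.113 -0.118  0.004] q6 0.291 w 0.0416 pos [0.5482 0.0825 0.0503]
```

```bash

python3 -m pendant '[{"dx":0,"dy":0,"dz":0,"ax":0,"ay":0,"az":0.7},{"dx":0,"dy":0,"dz":0,"ax":0,"ay":0,"az":1.2},{"dx":0,"dy":0,"dz":0,"ax":0,"ay":0,"az":1.2}]' 1; python3 -c "
from h import *
f(5)"

```

```text
t: 24.8
tool_pos: [0.5482, 0.0825, 0.0503]
ee_rot: [[0.535, 0.845, -0.001], [0.845, -0.535, 0.0], [-0.0, -0.001, -1.0]]
contact_force: [0.7, 1.6, 1.5]
width: 0.0412
t 25.05 F [-0.27  2.12  1.71] sd [0.52 0.49 0.56] M [ 0.321  0.088 -0.011] q6 0.5 w 0.0413 pos [0.5482 0.0825 0.0503]
```

```bash

python3 -m pendant '[{"dx":0,"dy":0,"dz":0,"ax":0,"ay":0,"az":0.7},{"dx":0,"dy":0,"dz":0,"ax":0,"ay":0,"az":1.2},{"dx":0,"dy":0,"dz":0,"ax":0,"ay":0,"az":1.2}]' 1; python3 -c "
from h import *
f(5)"

```

```text
t: 25.42
tool_pos: [0.5483, 0.0824, 0.0503]
ee_rot: [[0.699, 0.715, -0.0], [0.715, -0.699, 0.0], [-0.0, -0.0, -1.0]]
contact_force: [-1.6, 2.0, 1.5]
width: 0.0415
t 25.675 F [-1.51  2.82  1.65] sd [0.59 0.5  0.25] M [ 0.485  0.238 -0.02 ] q6 0.709 w 0.0414 pos [0.5483 0.0824 0.0503]
```

```bash

python3 -m pendant '[{"dx":0,"dy":0,"dz":0,"ax":0,"ay":0,"az":0.7},{"dx":0,"dy":0,"dz":0,"ax":0,"ay":0,"az":1.2},{"dx":0,"dy":0,"dz":0,"ax":0,"ay":0,"az":1.2}]' 1; python3 -c "
from h import *
f(5)"

```

```text
t: 26.05
tool_pos: [0.5483, 0.0823, 0.0503]
ee_rot: [[0.832, 0.554, -0.0], [0.554, -0.832, 0.0], [-0.0, -0.0, -1.0]]
contact_force: [-1.6, 2.2, 1.5]
width: 0.0412
t 26.3 F [-2.2   2.98  1.9 ] sd [0.36 0.43 0.45] M [ 0.53   0.316 -0.019] q6 0.919 w 0.0414 pos [0.5483 0.0824 0.0503]
```

```bash

python3 -m pendant '[{"dx":0,"dy":0,"dz":0,"ax":0,"ay":0,"az":0.7},{"dx":0,"dy":0,"dz":0,"ax":0,"ay":0,"az":1.2},{"dx":0,"dy":0,"dz":0,"ax":0,"ay":0,"az":1.2}]' 1; python3 -c "
from h import *
f(5)"

```

```text
t: 26.68
tool_pos: [0.5484, 0.0823, 0.0504]
ee_rot: [[0.929, 0.369, -0.0], [0.369, -0.929, 0.0], [-0.0, -0.0, -1.0]]
contact_force: [-2.6, 3.7, 2.1]
width: 0.0413
t 26.925 F [-2.54  3.1   2.56] sd [0.22 0.54 0.44] M [ 0.562  0.457 -0.028] q6 1.128 w 0.0417 pos [0.5484 0.0823 0.0504]
```

```bash

python3 -m pendant '[{"dx":0,"dy":0,"dz":0,"ax":0,"ay":0,"az":0.7},{"dx":0,"dy":0,"dz":0,"ax":0,"ay":0,"az":1.2},{"dx":0,"dy":0,"dz":0,"ax":0,"ay":0,"az":1.2}]' 1; python3 -c "
from h import *
f(5,'wrist','w9')"

```

```text
t: 27.3
tool_pos: [0.5484, 0.0822, 0.0505]
ee_rot: [[0.986, 0.168, -0.0], [0.168, -0.986, -0.0], [-0.0, 0.0, -1.0]]
contact_force: [-3.1, 1.8, 4.2]
width: 0.0413
t 27.55 F [-3.58  2.06  4.61] sd [0.29 0.19 0.35] M [ 0.465  0.604 -0.007] q6 1.338 w 0.0416 pos [0.5485 0.0823 0.0504]
```

View pics/w9.png

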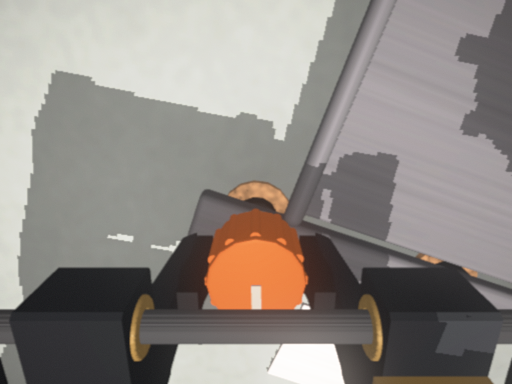

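```bash

python3 -m pendant '[{"dx":0,"dy":0,"dz":0,"ax":0,"ay":0,"az":0.7},{"dx":0,"dy":0,"dz":0,"ax":0,"ay":0,"az":1.2},{"dx":0,"dy":0,"dz":0,"ax":0,"ay":0,"az":1.2}]' 1; python3 -c "
from h import *
f(6)"

```

```text
t: 27.92
tool_pos: [0.5485, 0.0822, 0.0505]
ee_rot: [[0.999, -0.042, 0.0], [-0.042, -0.999, -0.0], [0.0, 0.0, -1.0]]
contact_force: [-4.0, 2.4, 6.6]
width: 0.0411
t 28.225 F [-4.01  2.27  5.94] sd [0.48 0.49 0.5 ] M [ 0.376  0.666 -0.061] q6 1.547 w 0.0408 pos [0.5485 0.0822 0.0505]
```

```bash

python3 -m pendant '[{"dx":0,"dy":0,"dz":0,"ax":0,"ay":0,"az":0},{"dx":0,"dy":0,"dz":0,"ax":0,"ay":0,"az":0},{"dx":0,"dy":0,"dz":0,"ax":0,"ay":0,"az":0},{"dx":0,"dy":0,"dz":0,"ax":0,"ay":0,"az":0},{"dx":0,"dy":0,"dz":0,"ax":0,"ay":0,"az":0},{"dx":0,"dy":0,"dz":0,"ax":0,"ay":0,"az":0}]' -1; python3 -c "
from h import *
f(3)"

```

```text
t: 28.98
tool_pos: [0.5485, 0.0823, 0.0503]
ee_rot: [[0.999, -0.042, -0.0], [-0.042, -0.999, -0.0], [-0.0, 0.0, -1.0]]
contact_force: [-0.2, 0.3, -0.1]
width: 0.0883
t 29.125 F [ 0.27 -0.33  0.52] sd [0.31 0.6  0.55] M [0.047 0.046 0.005] q6 1.548 w 0.0882 pos [0.5485 0.0823 0.0504]
```

```bash

python3 -m pendant '[{"dx":0,"dy":0,"dz":-0.3,"ax":0,"ay":0,"az":0},{"dx":0,"dy":0,"dz":-1.0,"ax":0,"ay":0,"az":0},{"dx":0,"dy":0,"dz":-2.0,"ax":0,"ay":0,"az":0},{"dx":0,"dy":0.3,"dz":-3.0,"ax":0,"ay":0,"az":0},{"dx":-0.1,"dy":1.0,"dz":-3.2,"ax":0,"ay":0,"az":0},{"dx":-0.2,"dy":1.8,"dz":-3.2,"ax":0,"ay":0,"az":0},{"dx":-0.3,"dy":2.6,"dz":-3.2,"ax":0,"ay":0,"az":0},{"dx":-0.45,"dy":3.4,"dz":-3.2,"ax":0,"ay":0,"az":0},{"dx":-0.553,"dy":4.0,"dz":-3.2,"ax":0,"ay":0,"az":0},{"dx":-0.553,"dy":4.29,"dz":-3.2,"ax":0,"ay":0,"az":0},{"dx":-0.553,"dy":4.29,"dz":-3.2,"ax":0,"ay":0,"az":0}]' -1; python3 -c "
from h import *
f(1)
wrist('w10')
p,d=read_camera('scene');cv2.imwrite('pics/s10.png',cv2.resize(p[120:260,120:300,::-1],None,fx=4,fy=4))"

```

```text
t: 30.5
tool_pos: [0.5047, -0.1738, 0.2422]
ee_rot: [[0.999, -0.043, -0.0], [-0.043, -0.999, 0.0], [-0.0, -0.0, -1.0]]
contact_force: [-0.4, 0.0, -0.0]
width: 0.0883
t 30.55 F [-0.25  0.18  0.01] sd [0.14 0.15 0.03] M [ 0.054  0.048 -0.013] q6 1.06 w 0.0886 pos [ 0.5048 -0.1729  0.2423]
30.55 [-0.552  0.349  1.336  0.     1.457  1.06 ] [ 0.5048 -0.1729  0.2423] [-0.11  0.33  0.04]
[ 234  139   47   49 1523] top ctr px 256.9 165.2 [ 0.5068 -0.1737  0.077 ] z 0.0765 meanxy [ 0.5064 -0.173   0.0763] span [0.0425 0.0442 0.0068]
```

View pics/s10.png

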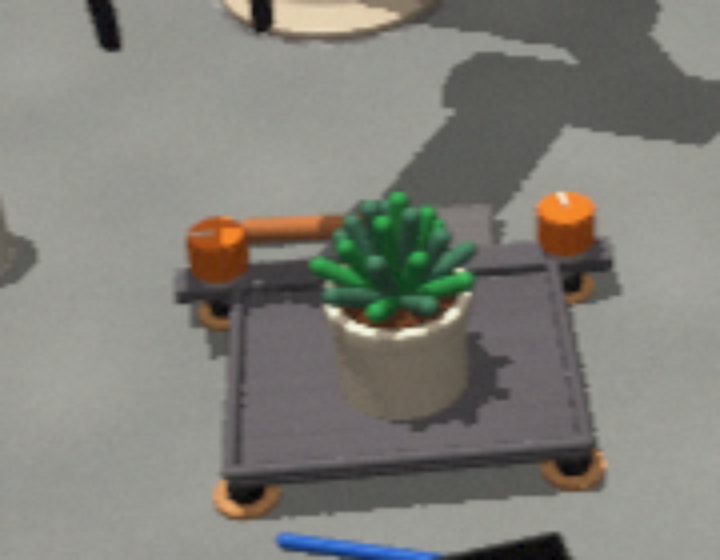

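Both knob marks show the knobs have turned and the stand hasn't moved visibly. I re-grip the right knob and measure its share by unloading and reloading it.

```bash

python3 -m pendant '[{"dx":0.01,"dy":0.01,"dz":0.4,"ax":0,"ay":0,"az":0},{"dx":0.01,"dy":0.01,"dz":1.2,"ax":0,"ay":0,"az":0},{"dx":0.01,"dy":0.01,"dz":2.0,"ax":0,"ay":0,"az":0},{"dx":0.01,"dy":0.01,"dz":2.7,"ax":0,"ay":0,"az":0},{"dx":0.01,"dy":0.01,"dz":3.1,"ax":0,"ay":0,"az":0},{"dx":0.01,"dy":0.01,"dz":3.2,"ax":0,"ay":0,"az":0},{"dx":0.01,"dy":0.01,"dz":3.2,"ax":0,"ay":0,"az":0}]' -1
python3 -m pendant '[{"dx":0,"dy":0,"dz":0,"ax":0,"ay":0,"az":0},{"dx":0,"dy":0,"dz":0,"ax":0,"ay":0,"az":0},{"dx":0,"dy":0,"dz":0,"ax":0,"ay":0,"az":0},{"dx":0,"dy":0,"dz":0,"ax":0,"ay":0,"az":0},{"dx":0,"dy":0,"dz":0,"ax":0,"ay":0,"az":0},{"dx":0,"dy":0,"dz":0,"ax":0,"ay":0,"az":0}]' 1; python3 -c "
from h import *
f(6)"

```

```text
t: 31.52
tool_pos: [0.5056, -0.1737, 0.0509]
ee_rot: [[0.999, -0.041, 0.001], [-0.041, -0.999, -0.0], [0.001, 0.0, -1.0]]
contact_force: [0.7, 0.1, -0.4]
width: 0.0885
t: 32.28
tool_pos: [0.5051, -0.1742, 0.0504]
ee_rot: [[0.999, -0.042, 0.0], [-0.042, -0.999, -0.0], [0.0, 0.0, -1.0]]
contact_force: [-0.7, -1.0, 0.4]
width: 0.0418
t 32.575 F [-0.19 -0.75  0.72] sd [0.34 0.29 0.25] M [-0.031  0.049  0.003] q6 1.059 w 0.0412 pos [ 0.5051 -0.1742  0.0504]
```

Centred with nearly no side force. I unload in steps.

```bash

python3 -m pendant '[{"dx":0,"dy":0,"dz":0,"ax":0,"ay":0,"az":-0.7},{"dx":0,"dy":0,"dz":0,"ax":0,"ay":0,"az":-1.2},{"dx":0,"dy":0,"dz":0,"ax":0,"ay":0,"az":-1.2}]' 1; python3 -c "
from h import *
f(5)"

```

```text
t: 32.95
tool_pos: [0.5051, -0.174, 0.0503]
ee_rot: [[0.986, 0.166, -0.0], [0.166, -0.986, 0.0], [-0.0, -0.0, -1.0]]
contact_force: [1.1, 1.0, -0.1]
width: 0.0414
t 33.2 F [-0.05  0.11 -0.32] sd [0.58 0.59 0.29] M [ 0.086 -0.005  0.02 ] q6 0.851 w 0.0415 pos [ 0.5051 -0.174   0.0503]
```

```bash

python3 -m pendant '[{"dx":0,"dy":0,"dz":0,"ax":0,"ay":0,"az":-0.7},{"dx":0,"dy":0,"dz":0,"ax":0,"ay":0,"az":-1.2},{"dx":0,"dy":0,"dz":0,"ax":0,"ay":0,"az":-1.2}]' 1; python3 -c "
from h import *
f(5)"

```

```text
t: 33.58
tool_pos: [0.505, -0.1739, 0.0502]
ee_rot: [[0.93, 0.367, -0.0], [0.367, -0.93, 0.0], [-0.0, -0.001, -1.0]]
contact_force: [-0.1, 1.8, -1.1]
width: 0.0414
t 33.825 F [-0.23  1.72 -0.88] sd [0.45 0.33 0.49] M [ 0.303 -0.006 -0.008] q6 0.641 w 0.0415 pos [ 0.505  -0.1739  0.0502]
```

```bash

python3 -m pendant '[{"dx":0,"dy":0,"dz":0,"ax":0,"ay":0,"az":-0.7},{"dx":0,"dy":0,"dz":0,"ax":0,"ay":0,"az":-1.2},{"dx":0,"dy":0,"dz":0,"ax":0,"ay":0,"az":-1.2}]' 1; python3 -c "
from h import *
f(5)"

```

```text
t: 34.2
tool_pos: [0.505, -0.1738, 0.0502]
ee_rot: [[0.834, 0.552, -0.0], [0.552, -0.834, 0.001], [-0.0, -0.001, -1.0]]
contact_force: [-0.7, 3.2, -0.4]
width: 0.0411
t 34.45 F [-0.02  3.55 -1.06] sd [0.44 0.53 0.42] M [ 0.655 -0.035  0.012] q6 0.432 w 0.0412 pos [ 0.505  -0.1738  0.0503]
```

```bash

python3 -m pendant '[{"dx":0,"dy":0,"dz":0,"ax":0,"ay":0,"az":-0.7},{"dx":0,"dy":0,"dz":0,"ax":0,"ay":0,"az":-1.2},{"dx":0,"dy":0,"dz":0,"ax":0,"ay":0,"az":-1.2}]' 1; python3 -c "
from h import *
f(5)"

```

```text
t: 34.83
tool_pos: [0.5049, -0.1737, 0.0502]
ee_rot: [[0.7, 0.715, -0.001], [0.715, -0.7, 0.001], [0.0, -0.001, -1.0]]
contact_force: [0.5, 5.6, -0.9]
width: 0.0413
t 35.075 F [-0.45  5.1  -0.96] sd [0.59 0.44 0.23] M [0.799 0.048 0.05 ] q6 0.222 w 0.0412 pos [ 0.5049 -0.1737  0.0502]
```

```bash

python3 -m pendant '[{"dx":0,"dy":0,"dz":0,"ax":0,"ay":0,"az":0.7},{"dx":0,"dy":0,"dz":0,"ax":0,"ay":0,"az":1.4},{"dx":0,"dy":0,"dz":0,"ax":0,"ay":0,"az":2.1},{"dx":0,"dy":0,"dz":0,"ax":0,"ay":0,"az":2.8},{"dx":0,"dy":0,"dz":0,"ax":0,"ay":0,"az":3.5},{"dx":0,"dy":0,"dz":0,"ax":0,"ay":0,"az":4.2},{"dx":0,"dy":0,"dz":0,"ax":0,"ay":0,"az":4.8},{"dx":0,"dy":0,"dz":0,"ax":0,"ay":0,"az":4.8}]' 1; python3 -c "
from h import *
f(5)"
python3 -m pendant '[{"dx":0,"dy":0,"dz":0,"ax":0,"ay":0,"az":0.7},{"dx":0,"dy":0,"dz":0,"ax":0,"ay":0,"az":1.15},{"dx":0,"dy":0,"dz":0,"ax":0,"ay":0,"az":1.15}]' 1; python3 -c "
from h import *
f(5)"

```

```text
t: 36.08
tool_pos: [0.5051, -0.1742, 0.0504]
ee_rot: [[0.999, -0.042, 0.0], [-0.042, -0.999, -0.0], [0.0, 0.0, -1.0]]
contact_force: [-0.3, 2.7, 0.3]
width: 0.0415
t 36.325 F [-0.74  2.33 -0.19] sd [0.41 0.25 0.54] M [ 0.458  0.097 -0.054] q6 1.058 w 0.0411 pos [ 0.5051 -0.1742  0.0504]
t: 36.7
tool_pos: [0.5052, -0.1743, 0.0505]
ee_rot: [[0.971, -0.239, 0.0], [-0.239, -0.971, -0.0], [0.0, 0.0, -1.0]]
contact_force: [-1.6, 1.0, 1.1]
width: 0.0415
t 36.95 F [-1.61  0.65  1.34] sd [0.4  0.38 0.3 ] M [ 0.201  0.274 -0.021] q6 1.259 w 0.0414 pos [ 0.5052 -0.1743  0.0505]
```

```bash

python3 -m pendant '[{"dx":0,"dy":0,"dz":0,"ax":0,"ay":0,"az":0},{"dx":0,"dy":0,"dz":0,"ax":0,"ay":0,"az":0},{"dx":0,"dy":0,"dz":0,"ax":0,"ay":0,"az":0},{"dx":0,"dy":0,"dz":0,"ax":0,"ay":0,"az":0},{"dx":0,"dy":0,"dz":0,"ax":0,"ay":0,"az":0},{"dx":0,"dy":0,"dz":0,"ax":0,"ay":0,"az":0}]' -1
python3 -m pendant '[{"dx":0,"dy":0,"dz":-0.3,"ax":0,"ay":0,"az":0},{"dx":0,"dy":0,"dz":-1.0,"ax":0,"ay":0,"az":0},{"dx":0,"dy":0,"dz":-2.0,"ax":0,"ay":0,"az":0},{"dx":0,"dy":-0.3,"dz":-3.0,"ax":0,"ay":0,"az":0},{"dx":-0.1,"dy":-1.0,"dz":-3.2,"ax":0,"ay":0,"az":0},{"dx":-0.15,"dy":-1.8,"dz":-3.2,"ax":0,"ay":0,"az":0},{"dx":-0.2,"dy":-2.6,"dz":-3.2,"ax":0,"ay":0,"az":0},{"dx":-0.27,"dy":-3.4,"dz":-3.2,"ax":0,"ay":0,"az":0},{"dx":-0.325,"dy":-4.0,"dz":-3.2,"ax":0,"ay":0,"az":0},{"dx":-0.325,"dy":-4.32,"dz":-3.2,"ax":0,"ay":0,"az":0},{"dx":-0.325,"dy":-4.32,"dz":-3.2,"ax":0,"ay":0,"az":0}]' -1; python3 -c "
from h import *
f(1)
wrist('w11')"

```

```text
t: 37.7
tool_pos: [0.5052, -0.1742, 0.0503]
ee_rot: [[0.971, -0.24, 0.0], [-0.24, -0.971, -0.0], [0.0, 0.0, -1.0]]
contact_force: [0.0, -0.3, 0.1]
width: 0.0885
t: 39.08
tool_pos: [0.5486, 0.0825, 0.2422]
ee_rot: [[0.971, -0.239, -0.0], [-0.239, -0.971, -0.0], [-0.0, 0.0, -1.0]]
contact_force: [0.4, -0.1, -0.4]
width: 0.088
t 39.125 F [ 0.79 -0.27 -0.49] sd [0.38 0.18 0.06] M [ 0.046 -0.016  0.006] q6 1.748 w 0.0879 pos [0.5485 0.0817 0.2422]
39.125 [-0.066  0.386  1.278 -0.     1.477  1.748] [0.5485 0.0817 0.2422] [ 1.17 -0.45 -0.55]Traceback (most recent call last):
  File "<string>", line 4, in <module>
    wrist('w11')
    ~~~~~^^^^^^^
  File "h.py", line 22, in wrist
    (x,y),_,_=cv2.fitEllipse(cv2.convexHull(cn))
              ~~~~~~~~~~~~~~^^^^^^^^^^^^^^^^^^^^
cv2.error: OpenCV(4.12.0) /io/opencv/modules/imgproc/src/shapedescr.cpp:361: error: (-201:Incorrect size of input array) There should be at least 5 points to fit the ellipse in function 'fitEllipseNoDirect'
```

```bash
sed -i 's/if t.sum()>100:/if t.sum()>600:/' h.py; python3 -c "
from h import *
wrist('w11')"

```

```text
39.175 [-0.066  0.386  1.278 -0.     1.477  1.748] [0.5485 0.0812 0.2422] [-1.64 -0.24  0.21]
[ 233  140   45   48 1530] top ctr px 254.7 165.4 [0.5505 0.0821 0.077 ] z 0.0766 meanxy [0.5508 0.0822 0.0765] span [0.0437 0.0436 0.007 ]
```

View pics/w11.png

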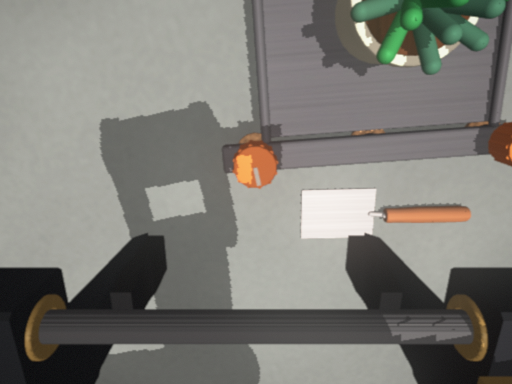

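```bash

python3 -m pendant '[{"dx":0.008,"dy":-0.017,"dz":0.4,"ax":0,"ay":0,"az":0},{"dx":0.008,"dy":-0.017,"dz":1.2,"ax":0,"ay":0,"az":0},{"dx":0.008,"dy":-0.017,"dz":2.0,"ax":0,"ay":0,"az":0},{"dx":0.008,"dy":-0.017,"dz":2.7,"ax":0,"ay":0,"az":0},{"dx":0.008,"dy":-0.017,"dz":3.1,"ax":0,"ay":0,"az":0},{"dx":0.008,"dy":-0.017,"dz":3.2,"ax":0,"ay":0,"az":0},{"dx":0.008,"dy":-0.017,"dz":3.2,"ax":0,"ay":0,"az":0}]' -1
python3 -m pendant '[{"dx":0,"dy":0,"dz":0,"ax":0,"ay":0,"az":0},{"dx":0,"dy":0,"dz":0,"ax":0,"ay":0,"az":0},{"dx":0,"dy":0,"dz":0,"ax":0,"ay":0,"az":0},{"dx":0,"dy":0,"dz":0,"ax":0,"ay":0,"az":0},{"dx":0,"dy":0,"dz":0,"ax":0,"ay":0,"az":0},{"dx":0,"dy":0,"dz":0,"ax":0,"ay":0,"az":0}]' 1; python3 -c "
from h import *
f(6)"

```

```text
t: 40.1
tool_pos: [0.5496, 0.0824, 0.0509]
ee_rot: [[0.971, -0.241, 0.001], [-0.241, -0.971, -0.0], [0.001, -0.0, -1.0]]
contact_force: [-0.5, 0.7, -0.2]
width: 0.088
t: 40.85
tool_pos: [0.549, 0.0823, 0.0504]
ee_rot: [[0.971, -0.24, -0.001], [-0.24, -0.971, -0.001], [-0.0, 0.001, -1.0]]
contact_force: [-0.8, -4.7, 1.8]
width: 0.0414
t 41.15 F [-1.14 -4.84  1.45] sd [0.35 0.29 0.52] M [-0.63   0.242  0.054] q6 1.75 w 0.041 pos [0.549  0.0823 0.0504]
```

```bash

python3 -m pendant '[{"dx":0,"dy":0,"dz":0,"ax":0,"ay":0,"az":-0.7},{"dx":0,"dy":0,"dz":0,"ax":0,"ay":0,"az":-1.2},{"dx":0,"dy":0,"dz":0,"ax":0,"ay":0,"az":-1.2}]' 1; python3 -c "
from h import *
f(5)"

```

```text
t: 41.52
tool_pos: [0.549, 0.0825, 0.0503]
ee_rot: [[0.999, -0.034, -0.001], [-0.034, -0.999, -0.001], [-0.001, 0.001, -1.0]]
contact_force: [-1.1, -5.5, 0.3]
width: 0.0413
t 41.775 F [-1.69 -5.46  0.41] sd [0.53 0.16 0.44] M [-0.72   0.237  0.038] q6 1.543 w 0.0414 pos [0.549  0.0825 0.0503]
```

```bash

python3 -m pendant '[{"dx":0,"dy":0,"dz":0,"ax":0,"ay":0,"az":-0.7},{"dx":0,"dy":0,"dz":0,"ax":0,"ay":0,"az":-1.2},{"dx":0,"dy":0,"dz":0,"ax":0,"ay":0,"az":-1.2}]' 1; python3 -c "
from h import *
f(5)"

```

```text
t: 42.15
tool_pos: [0.549, 0.0827, 0.0502]
ee_rot: [[0.985, 0.173, -0.001], [0.173, -0.985, -0.001], [-0.001, 0.001, -1.0]]
contact_force: [-0.6, -4.9, -0.1]
width: 0.0414
t 42.4 F [-0.93 -5.2  -0.56] sd [0.32 0.32 0.65] M [-0.745  0.193  0.09 ] q6 1.335 w 0.0413 pos [0.549  0.0827 0.0502]
```

```bash

python3 -m pendant '[{"dx":0,"dy":0,"dz":0,"ax":0,"ay":0,"az":-0.7},{"dx":0,"dy":0,"dz":0,"ax":0,"ay":0,"az":-1.2},{"dx":0,"dy":0,"dz":0,"ax":0,"ay":0,"az":-1.2}]' 1; python3 -c "
from h import *
f(5)"

```

```text
t: 42.78
tool_pos: [0.5489, 0.0828, 0.0502]
ee_rot: [[0.928, 0.373, -0.001], [0.373, -0.928, -0.0], [-0.001, 0.0, -1.0]]
contact_force: [-1.7, -5.5, -0.3]
width: 0.0412
t 43.025 F [-1.49 -5.29 -0.91] sd [0.65 0.49 0.43] M [-0.723  0.278  0.058] q6 1.126 w 0.0415 pos [0.549  0.0828 0.0502]
```

```bash

python3 -m pendant '[{"dx":0,"dy":0,"dz":0,"ax":0,"ay":0,"az":-0.7},{"dx":0,"dy":0,"dz":0,"ax":0,"ay":0,"az":-1.2},{"dx":0,"dy":0,"dz":0,"ax":0,"ay":0,"az":-1.2}]' 1; python3 -c "
from h import *
f(5)"

```

```text
t: 43.4
tool_pos: [0.5489, 0.083, 0.0502]
ee_rot: [[0.83, 0.558, -0.001], [0.558, -0.83, -0.0], [-0.001, -0.0, -1.0]]
contact_force: [-2.6, -4.6, -0.6]
width: 0.0411
t 43.65 F [-2.17 -4.92 -1.16] sd [0.39 0.37 0.39] M [-0.658  0.379  0.04 ] q6 0.916 w 0.041 pos [0.5489 0.083  0.0502]
```

```bash

python3 -m pendant '[{"dx":0,"dy":0,"dz":0,"ax":0,"ay":0,"az":0.7},{"dx":0,"dy":0,"dz":0,"ax":0,"ay":0,"az":1.4},{"dx":0,"dy":0,"dz":0,"ax":0,"ay":0,"az":2.1},{"dx":0,"dy":0,"dz":0,"ax":0,"ay":0,"az":2.8},{"dx":0,"dy":0,"dz":0,"ax":0,"ay":0,"az":3.5},{"dx":0,"dy":0,"dz":0,"ax":0,"ay":0,"az":4.2},{"dx":0,"dy":0,"dz":0,"ax":0,"ay":0,"az":4.8},{"dx":0,"dy":0,"dz":0,"ax":0,"ay":0,"az":4.8}]' 1; python3 -c "
from h import *
f(5)"
python3 -m pendant '[{"dx":0,"dy":0,"dz":0,"ax":0,"ay":0,"az":0},{"dx":0,"dy":0,"dz":0,"ax":0,"ay":0,"az":0},{"dx":0,"dy":0,"dz":0,"ax":0,"ay":0,"az":0},{"dx":0,"dy":0,"dz":0,"ax":0,"ay":0,"az":0},{"dx":0,"dy":0,"dz":0,"ax":0,"ay":0,"az":0},{"dx":0,"dy":0,"dz":0,"ax":0,"ay":0,"az":0}]' -1
python3 -m pendant '[{"dx":0,"dy":0,"dz":-0.3,"ax":0,"ay":0,"az":0},{"dx":0,"dy":0,"dz":-1.0,"ax":0,"ay":0,"az":0},{"dx":0,"dy":0,"dz":-2.0,"ax":0,"ay":0,"az":0},{"dx":0,"dy":0,"dz":-2.8,"ax":0,"ay":0,"az":0},{"dx":-0.2,"dy":0,"dz":-3.2,"ax":0,"ay":0,"az":0},{"dx":-0.8,"dy":0,"dz":-3.2,"ax":0,"ay":0,"az":0},{"dx":-1.5,"dy":0,"dz":-3.2,"ax":0,"ay":0,"az":0},{"dx":-1.5,"dy":0,"dz":-3.2,"ax":0,"ay":0,"az":0},{"dx":-1.5,"dy":0,"dz":-3.2,"ax":0,"ay":0,"az":0},{"dx":-1.5,"dy":0,"dz":-3.2,"ax":0,"ay":0,"az":0}]' -1
python3 -c "
from h import *
f(2,'top','t12')
p,d=read_camera('scene');cv2.imwrite('pics/s12.png',cv2.resize(p[120:260,120:300,::-1],None,fx=4,fy=4))"

```

```text
t: 44.65
tool_pos: [0.5491, 0.0823, 0.0504]
ee_rot: [[0.97, -0.245, -0.0], [-0.245, -0.97, -0.001], [-0.0, 0.001, -1.0]]
contact_force: [-3.5, -8.8, 1.1]
width: 0.0412
t 44.9 F [-3.04 -8.44  0.39] sd [0.52 0.6  0.38] M [-1.194  0.459 -0.023] q6 1.754 w 0.0417 pos [0.5491 0.0823 0.0504]
t: 45.65
tool_pos: [0.5492, 0.0831, 0.0504]
ee_rot: [[0.971, -0.24, 0.0], [-0.24, -0.971, 0.0], [0.0, -0.0, -1.0]]
contact_force: [0.4, 0.8, -0.1]
width: 0.0884
t: 46.9
tool_pos: [0.4627, 0.1044, 0.2422]
ee_rot: [[0.971, -0.241, 0.0], [-0.241, -0.971, 0.0], [0.0, -0.0, -1.0]]
contact_force: [0.4, 0.4, 1.0]
width: 0.0879
t 47.0 F [-0.07  0.48  0.2 ] sd [0.32 0.21 0.6 ] M [0.057 0.031 0.012] q6 1.785 w 0.0882 pos [0.4625 0.1044 0.242 ]
```

View pics/s12.png

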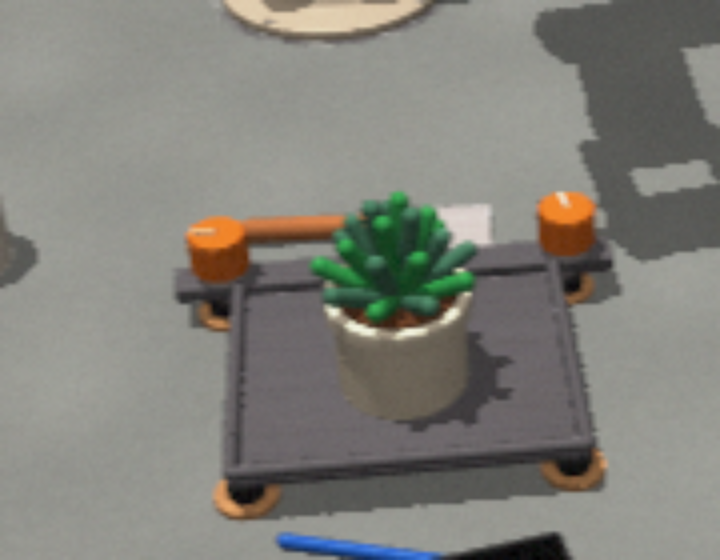

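View pics/t12.png

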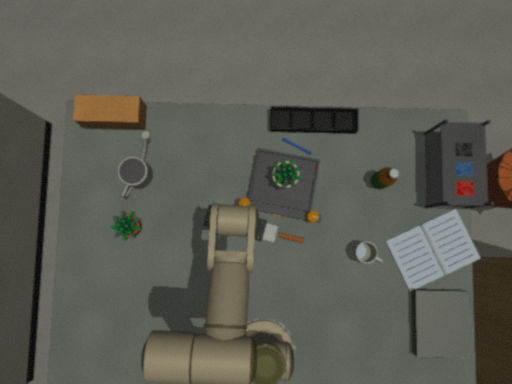

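The stand and the things around it haven't visibly moved: the knobs are still at (244,203) and (313,217) in the top view. The gripper is clear and the force reads about zero, so I hand the job in.

```bash
python3 -c "
from workcell import *
print(finish_job())"

```

```text
the job is handed in; nothing more can be done
None
```

I turned both knobs clockwise until their feet carried weight, then handed the job in at about 47 s with the gripper open and clear. No verdict came back.

**Net turn:** the right knob ended about 1.67 rad clockwise and the left about 3.0 rad. The screw feet sit about 0.55 rad (right) and 0.5 rad (left) past where they first touched their pads.

**Load on the screw feet:** I re-gripped each knob once and backed it off until the wrist force levelled out. I then turned the left back to the same angle, and the right 0.2 rad further because its share looked low (about 1.7 N). The hand felt about 2.4 N on the right after that, and 2.6 to 3 N on the left. The stated 7 N per mm would give about 5 N on each. These estimates disagree by up to a factor of two, but both lie within the 1.5 to 12 N limits.

**What I could not confirm:**
- **Side force:** it reached about 9 N while turning and affected the vertical readings.
- **Last left reading:** after I turned the left knob back, the vertical force read about 1 N lower than before, with that side force present.
- **Plain feet:** the loads on the middle and rear feet were not measured, only inferred.

**Surroundings:** the last pictures show the stand upright and in place, to within a few millimetres by the knob positions. The surrounding objects look unmoved.

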